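# Let the walnuts out of the rocker dispenser

## Robot

A 6-joint arm with a two-finger parallel gripper is mounted at the origin on the work surface. World frame = base frame: x ahead of the robot, y to its left, z up, the work surface at z = 0. Lengths are in m, angles in rad, forces in N, time in s.
With the tool pointing down it reaches from about 0.425 to 0.95 m from the base axis. Payload 14.7 kg.
Tool frame: the origin (TCP) lies between the finger pads; the fingertips stand bot.tcp_to_tips ahead of it and the grasp point (between the pads) lies 8 mm behind it (bot.tcp_to_tips is the distance from the TCP to the fingertips, in m); z points along the fingers, y is the line along which they close (so a half turn about z gives the same grasp; the last joint's range is limited). The gripper opens to 85 mm and grips with 20 to 120 N. Pads are 22 mm wide; open, the fingers measure 114 mm over their backs; the gripper's body (76 mm by 85 mm) begins 54 mm behind the grasp point. The pads swing forward as they close: fully open they stand 13 mm farther back than shut.
Start: joints at [1.09, 0.48, 1.596, -0, 1.065, -0.047], TCP at [0.273, 0.59, 0.242] pointing down, gripper open.
Joint ranges: [-2.75, 2.75], [-0.82, 2.05], [0.23, 2.67], [-1.56, 4.7], [0.09, 2.69], [-2.92, 2.92]. Speed limits (rad/s): [1.89, 1.89, 2.39, 3.01, 3.01, 3.01].

## Interface

Orientations are given as a unit quaternion [w, x, y, z].
In Python, from cell import bot, imaging, workorder, readout gives the robot as it stands. Calls block until the motion is done:
- bot.movep(position, orientation): joint-space move of the TCP to a pose.
- bot.move_linear(position, rotation=None, speed=0.15, max_force=None): straight line of the TCP; rotation=None keeps the orientation; speed is the mean speed in m/s. With max_force (N) it stops when the force on the tool has changed by that much, and returns True; else False.
- bot.set_joints(angles): joint-space move.
- bot.gripper_to(opening, grasp_force=None): finger opening in m; grasp_force is the grip in N (None keeps the last); returns when the fingers have stopped.
- bot.dwell(seconds).
- bot.ik(position, orientation): joint angles nearest the present ones, or None.
- imaging.get_image(name): name is "side" or "top" or "wrist"; returns the picture (384x512x3 uint8, red, green, blue); there is no depth.
- imaging.calibration(name): a dict with "K" (3x3 intrinsics, pixels), "view" (4x4, takes a point from world to camera coordinates); the wrist camera has in their place "mount" (4x4, takes a point from camera to tool coordinates, whose origin is the TCP and whose axes are the flange's). Camera axes: x right, y down, z forward; pixel columns grow to the right and rows downward; lengths in m; the calibration is good to about 2 mm. A picture is of the moment at which its call begins: read the wrist's pose just before it. calibration takes no time and is no camera call.
A pose or a line that the arm cannot do raises bot.MotionError and nothing moves.
- workorder.job_done(): hands the job in, once; it reports no verdict.
Readings, each from a call of its own:
- readout.read_t(): time.
- readout.read_joint_positions(): joint angles.
- readout.read_qd(): joint speeds.
- readout.read_tau(): joint torques, N m.
- readout.read_ee_pos(): TCP position.
- readout.read_tcp_rot(): TCP orientation.
- readout.read_force(): force on the tool from outside, world axes, zero at the start.
- readout.read_ft_torque(): the same for the moment, N m.
- readout.read_opening(): finger opening in m.
Only numpy, scipy, OpenCV 4.12 (cv2) and the standard library are available. Lean on these libraries where they do the work, as an engineer would, in place of code of your own. Each camera call takes 0.05 s, during which the arm holds its last target. There are 200 camera calls.

## Task

Push the walnut dispenser's pulled-out white tray fully home, so that it stands under the chute. Then press the red paddle down with a fingertip and keep it down while the lifted blue gate lets all three walnuts roll into the tray, and let go so that the gate drops shut. Do not touch the gate or the walnuts, pick nothing up, and leave the other things on the ledge where they are.

Things in the scene. Friction and masses are not known exactly. Their poses are not given: they have to be found in the camera images.
- dispenser: Walnut dispenser, fixed. Origin on the ledge under the gate; z up. Base plate 6 mm thick: x -125 to 145, y -130 to 90 mm. Open chute 49 mm wide, rim about 95 to 130 mm high, falls at 12 degrees from x 130 to its mouth at x -25 mm. The rocker lies along y over it, pivoting on posts (134 mm high) at y -110; paddle at its -y end. The tray slides along y at x -120 to -20, out to +y at first.
- tray (a joint): Slide of the white tray, m: 0 = fully home against its stop, grows as it is pulled out towards the dispenser's +y; starts between 0.08 and 0.12. About 1.2 N of friction plus slight damping; it stays where it is left.
- tray_pad (a point): Centre of the outer face of the yellow plate on the tray's +y end: 70 mm wide (x), 40 mm high, its centre 30 mm above the ledge, axes as the dispenser's, facing its +y. Push it towards the dispenser's -y. Beside it is bare ledge (the base plate ends at y 90 mm); at home it stands at x -70, y 95 mm of the dispenser.
- tray_in (a point): Centre of the tray's inner floor, 10 mm above the ledge; the tray is open on top, 100 x 150 mm outside (x, y), walls 4 mm, rim 55 mm above the ledge; axes as the dispenser's, and it moves with the tray.
- rocker (a joint): Rocker angle, rad: 0 = gate shut, paddle up (held by a spring); grows as the paddle is pressed down; stop at 0.42. From 0.30 on a walnut passes the gate. Needs about 2 N on the paddle to start and 4 N at the stop; it springs back when let go. The pivot lies 125 mm above the ledge, 110 mm from the paddle's centre.
- paddle (a point): Red paddle, 50 (x) x 60 (y) x 8 mm, on the -y end of the rocker; this point is the centre of its top face, 138 mm above the ledge when up, about 45 mm lower when fully down, where it has moved some 4 mm towards the pivot. It tilts with the rocker: axes are the dispenser's when up. Clear space above, and below down to the ledge.
- gate (a point): Blue gate plate hanging from the rocker's +y end across the chute: 4 (x) x 38 (y) x 44 mm, its lower edge 8 mm above the chute floor when shut. This point is the plate's centre. Not to be touched.
- walnut0: Brown walnut, a ball of 34 mm diameter, about 14 g, origin at its centre; first, resting against the gate at the start. It rolls down by itself when the gate is up, within about 1 s. Not to be touched.
- walnut1: Brown walnut, a ball of 34 mm diameter, about 14 g, origin at its centre; second in the row at the start. It rolls down by itself when the gate is up, within about 1 s. Not to be touched.
- walnut2: Brown walnut, a ball of 34 mm diameter, about 14 g, origin at its centre; third, uppermost at the start. It rolls down by itself when the gate is up, within about 1 s. Not to be touched.
- eggcup0: Green plastic egg cup, 50 mm across, 62 mm high, standing loose near the rocker; origin at the centre of its foot. Leave alone.
- eggcup1: Green plastic egg cup, 50 mm across, 62 mm high, standing loose near the rocker; origin at the centre of its foot. Leave alone.
- measure: Aluminium measuring cup, 68 mm across, 60 mm high, with a handle, standing loose beside the chute; origin at the centre of its base. Leave alone.
- flask: Stainless steel flask with a black screw cap, 72 mm across, 250 mm high, loose; origin at the centre of its base. Leave alone.
- funnel: Orange plastic funnel standing mouth down, 110 mm across, 120 mm high, loose; origin at the centre of its underside. Leave alone.
- plate: White ceramic plate, 210 mm across, 22 mm high, loose; origin at the centre of its underside. Leave alone.
- spatula: Wooden spatula, 300 mm long, lying across the plate; origin on its underside at mid-length. Leave alone.

How it is judged:
On the way, in this order (a step that is already met when the one before it is completed fails the run):
1. the tray is pushed home (within 8 mm of its stop) with the gate still down and the walnuts still waiting in the chute (value of joint tray below 0.008 m and value of joint rocker below 0.1 rad and x of each of walnut0, walnut1, walnut2 in the frame of dispenser above 0.005 m), for 0.2 s.
2. a fingertip presses the paddle down (rocker past 0.3 rad) and holds it for 0.2 s (value of joint rocker above 0.3 rad and contact force between the fingers and rocker_c0 above 0.5 N), for 0.2 s.
At the end, for the whole second after the job is handed in: All three walnuts lie in the tray below its rim, the tray is home (within 8 mm of its stop), and the paddle is up with the gate shut (rocker under 0.05 rad) (value of joint tray below 0.008 m and value of joint rocker below 0.05 rad and x of walnut0 in the frame of tray_in between -0.05 and 0.05 m and y of walnut0 in the frame of tray_in between -0.075 and 0.075 m and z of walnut0 in the frame of tray_in between 0.005 and 0.04 m and x of walnut1 in the frame of tray_in between -0.05 and 0.05 m and y of walnut1 in the frame of tray_in between -0.075 and 0.075 m and z of walnut1 in the frame of tray_in between 0.005 and 0.04 m and x of walnut2 in the frame of tray_in between -0.05 and 0.05 m and y of walnut2 in the frame of tray_in between -0.075 and 0.075 m and z of walnut2 in the frame of tray_in between 0.005 and 0.04 m); the robot touches nothing.
It fails at once if a walnut is touched by the gripper (contact force between the fingers and walnut0 above 0.3 N or contact force between the fingers and walnut1 above 0.3 N or contact force between the fingers and walnut2 above 0.3 N).
It fails at once if a walnut is lifted out of the chute or tray (height (world z) of any of walnut0, walnut1, walnut2 above 0.16 m).
It fails at once if the gripper touches the gate itself (contact force between the fingers and rocker_c1 above 0.5 N).
It fails at once if another thing on the ledge is shifted, tipped or lifted (moved over 25 mm) (distance of any of eggcup0, eggcup1, measure, flask, funnel, plate, spatula from where it was at the start of the episode above 0.025 m).
It also fails if it takes over 48 s, if anything falls off the work surface, if the arm or the gripper's body presses on something with over 40 N, if the wrist force passes 120 N, or if a joint passes its speed limit or range.

## Working session

There is one attempt and no reset: what is moved stays moved. The work goes in short steps, each a Python script; the robot and the scene stay as the last script left them, time stands still between calls to the robot, and variables do not carry over. Pictures are saved under pics/ and viewed, on a budget of 10 in all, crops included, one or two more only if the job needs it, and the job is handed in when it is done.

```bash
mkdir -p pics; ls; python3 - <<'E'
from cell import bot, imaging, workorder, readout
import cv2,numpy as np
np.set_printoptions(precision=4,suppress=True)
for n in ("top","side"):
    im=imaging.get_image(n); cv2.imwrite(f"pics/{n}0.png",cv2.cvtColor(im,cv2.COLOR_RGB2BGR))
    c=imaging.calibration(n); print(n,c["K"],c["view"])
print(bot.tcp_to_tips,readout.read_tcp_rot(),readout.read_t(),imaging.calibration("wrist"))
E
```

```text
pics
top [[437.1205   0.     255.6974]
 [  0.     437.1205 188.8501]
 [  0.       0.       1.    ]] [[-0.0097 -1.     -0.0013  0.02  ]
 [-0.9981  0.0097 -0.0608  0.5561]
 [ 0.0608  0.0007 -0.9982  1.5201]
 [ 0.      0.      0.      1.    ]]
side [[472.1006   0.     243.4532]
 [  0.     472.1006 187.4229]
 [  0.       0.       1.    ]] [[ 0.9927 -0.1184 -0.021  -0.5512]
 [-0.0943 -0.6589 -0.7463  0.1441]
 [ 0.0745  0.7429 -0.6653  1.585 ]
 [ 0.      0.      0.      1.    ]]
0.011 [-0.0001  0.2152  0.9766 -0.0005] 0.1 {'K': array([[331.3434,   0.    , 254.6778],
       [  0.    , 331.3434, 190.1288],
       [  0.    ,   0.    ,   1.    ]]), 'mount': array([[ 0.0009, -0.9466, -0.3223,  0.0832],
       [ 1.    ,  0.0011, -0.0002, -0.001 ],
       [ 0.0006, -0.3223,  0.9466, -0.132 ],
       [ 0.    ,  0.    ,  0.    ,  1.    ]])}
```

View pics/top0.png

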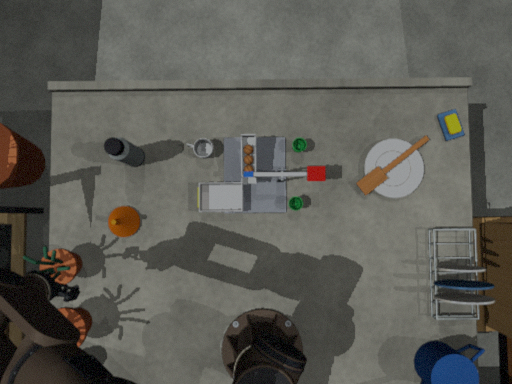

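View pics/side0.png

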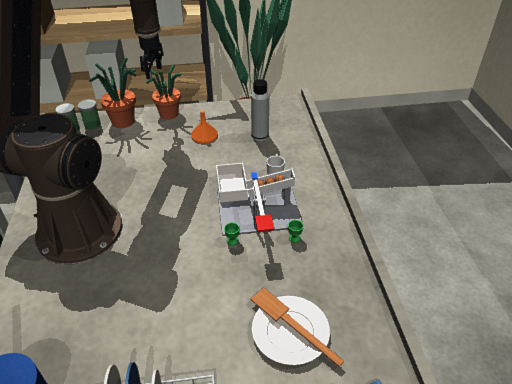

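The top view shows the dispenser around pixel (255,175), its +x pointing up the image and its +y pointing left. The red paddle is at (316,173), the yellow pad at (199,197), and the egg cups at (300,145) and (296,203). The side view agrees with this. Next I'll measure by colour and check a zoomed crop.

```bash
cat > h.py <<'E'
from cell import bot, imaging, workorder, readout
import cv2,numpy as np
np.set_printoptions(precision=4,suppress=True)
def ray(n,px,z):
    c=imaging.calibration(n);V=c["view"];R,t=V[:3,:3],V[:3,3]
    o=-R.T@t; d=R.T@np.linalg.inv(c["K"])@np.array([px[0],px[1],1.])
    return o+d*(z-o[2])/d[2]
def proj(n,p):
    c=imaging.calibration(n);V=c["view"];q=c["K"]@(V[:3,:3]@np.asarray(p)+V[:3,3]);return q[:2]/q[2]
def disp(D,yaw,p): # dispenser -> world
    c,s=np.cos(yaw),np.sin(yaw); return np.array([D[0]+c*p[0]-s*p[1],D[1]+s*p[0]+c*p[1],p[2]])
E
python3 - <<'E'
from h import *
def blobs(n,name,lo,hi,z,roi):
    im=cv2.imread(f"pics/{n}0.png");h=cv2.cvtColor(im,cv2.COLOR_BGR2HSV)
    m=cv2.inRange(h,lo,hi);x0,x1,y0,y1=roi;k=np.zeros_like(m);k[y0:y1,x0:x1]=m[y0:y1,x0:x1]
    N,l,s,c=cv2.connectedComponentsWithStats(k)
    for i in range(1,N):
        if s[i,4]>4:
            print(n,name,c[i],s[i],ray(n,c[i],z)[:2])
r=(190,335,125,220);q=(210,310,150,250)
for n,R in(("top",r),("side",q)):
    blobs(n,"red",(0,190,90),(4,255,255),.138,R)
    blobs(n,"yel",(20,60,60),(35,255,255),.045,R)
    blobs(n,"blue",(105,120,60),(130,255,255),.12,R)
    blobs(n,"green",(50,120,30),(85,255,255),.05,R)
    blobs(n,"nut",(6,100,40),(18,255,255),.11,R)
im=cv2.imread("pics/top0.png")[120:225,180:340];cv2.imwrite("pics/c.png",cv2.resize(im,None,fx=5,fy=5,interpolation=cv2.INTER_CUBIC))
E
```

```text
top red [316.0216 173.3939] [307 166  18  15 231] [ 0.5972 -0.1818]
top yel [197.5 197. ] [197 187   2  21  42] [0.5283 0.2155]
top blue [247.9787 173.9362] [243 171  10   6  47] [0.5993 0.0394]
top green [299.1419 144.6645] [293 138  14  14 155] [ 0.706  -0.1373]
top green [295.5 203. ] [289 197  14  13 148] [ 0.5042 -0.1216]
top nut [247.9946 157.5568] [244 145   9  26 185] [0.6548 0.039 ]
side red [263.8952 222.6411] [255 215  19  16 248] [ 0.5976 -0.182 ]
side blue [253.9231 175.2308] [251 172   7   8  39] [0.6005 0.0593]
side green [294.7273 230.0833] [288 220  15  23 264] [ 0.7029 -0.1439]
side green [231.6523 232.8398] [224 223  16  22 256] [ 0.5034 -0.1282]
side nut [270.3277 179.6303] [258 175  26  11 119] [0.6536 0.0404]
```

View pics/c.png

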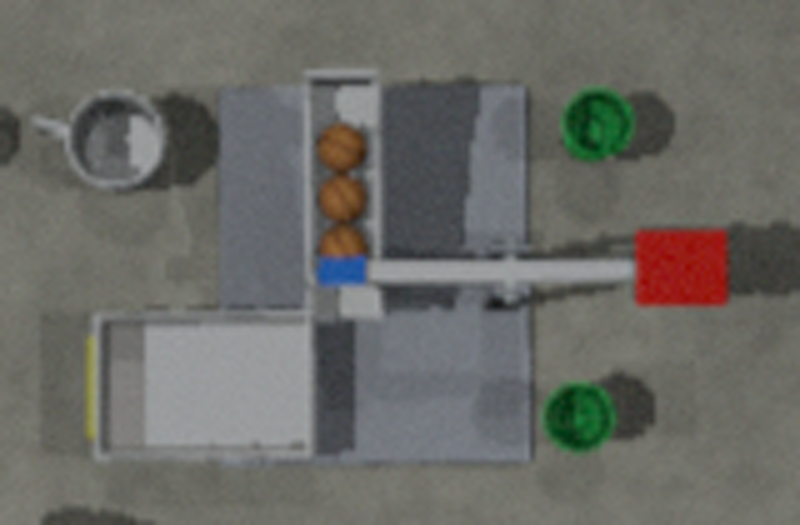

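The zoomed crop agrees: the paddle is at (0.597,-0.182) from both cameras, the gate is near (0.599,0.039), and the yaw is about -0.5°. The pad comes out at x 0.528, where 0.529 is expected. Its outer face is at y≈0.216, so the tray is out about 0.083, which is in range. I'll push the tray now.

```bash
python3 - <<'E'
from h import *
q=[0,0,1,0]
bot.gripper_to(0.0)
bot.movep([.528,.265,.24],q)
bot.move_linear([.528,.265,.033],speed=.2)
print(readout.read_t(),readout.read_ee_pos())
r=bot.move_linear([.528,.165,.033],speed=.06)
print(r,readout.read_force(),readout.read_ee_pos())
r=bot.move_linear([.528,.125,.033],speed=.03,max_force=10)
print(r,readout.read_force(),readout.read_ee_pos(),readout.read_t())
bot.dwell(.3)
cv2.imwrite("pics/top1.png",cv2.cvtColor(imaging.get_image("top"),cv2.COLOR_RGB2BGR))
s=imaging.get_image("side")
cv2.imwrite("pics/m1.png",cv2.cvtColor(cv2.resize(s[140:250,200:320],None,fx=5,fy=5,interpolation=cv2.INTER_CUBIC),cv2.COLOR_RGB2BGR))
E
```

```text
3.575 [0.5285 0.2654 0.0339]
False [0.482  0.9399 0.7196] [0.528  0.1652 0.033 ]
True [-0.8486  8.9228  2.4173] [0.528  0.1485 0.033 ] 6.1
```

View pics/m1.png

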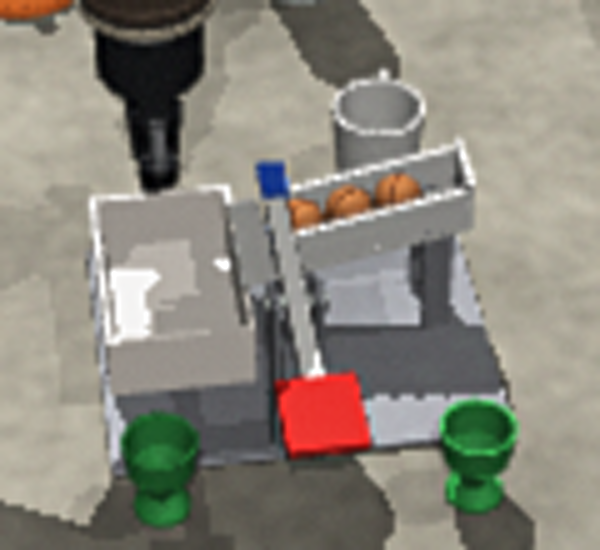

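The tray stands under the chute with the walnuts still waiting. It stopped at 9 N with the finger face at y≈0.134, where 0.133 is expected at home. Next is the paddle.

```bash
python3 - <<'E'
from h import *
bot.move_linear([.528,.19,.033],speed=.1)
bot.move_linear([.528,.19,.26],speed=.2)
bot.movep([.597,-.184,.26],[0,0,1,0])
bot.move_linear([.597,-.184,.165],speed=.15)
r=bot.move_linear([.597,-.182,.108],speed=.05,max_force=9)
print(r,readout.read_force(),readout.read_ee_pos(),readout.read_t())
bot.dwell(3)
print(readout.read_force(),readout.read_ee_pos())
s=imaging.get_image("side")
cv2.imwrite("pics/m2.png",cv2.cvtColor(cv2.resize(s[140:250,200:320],None,fx=5,fy=5,interpolation=cv2.INTER_CUBIC),cv2.COLOR_RGB2BGR))
E
```

```text
False [-2.2396  0.7455  3.2859] [ 0.5969 -0.182   0.1082] 11.8417
[-2.6822  0.0091  3.0242] [ 0.597 -0.182  0.108]
```

View pics/m2.png

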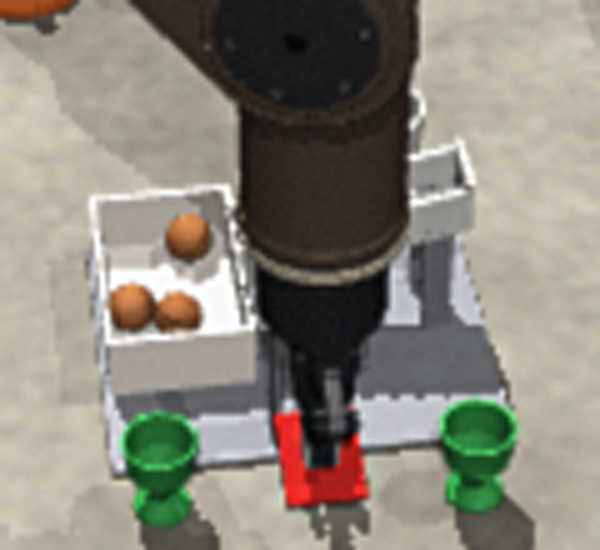

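The paddle is down and all three walnuts are in the tray. I'll let go and check.

```bash
python3 - <<'E'
from h import *
bot.move_linear([.597,-.186,.25],speed=.12)
bot.movep([.55,-.33,.3],[0,0,1,0])
bot.dwell(.8)
print(readout.read_force(),readout.read_ee_pos(),readout.read_t(),readout.read_opening())
a=imaging.get_image("side")[140:250,210:310];b=imaging.get_image("top")[125:225,185:335]
a=cv2.resize(a,None,fx=4,fy=4,interpolation=3)[:400];b=cv2.resize(b,(400*150//100,400)[:2],interpolation=3)
m=np.hstack([a,b]);m=cv2.resize(m,None,fx=.79,fy=.79)
cv2.imwrite("pics/m3.png",cv2.cvtColor(m,cv2.COLOR_RGB2BGR))
E
```

```text
[-0.5914  0.2669 -0.8011] [ 0.55 -0.33  0.3 ] 17.7083 0.00023419793085821292
```

View pics/m3.png

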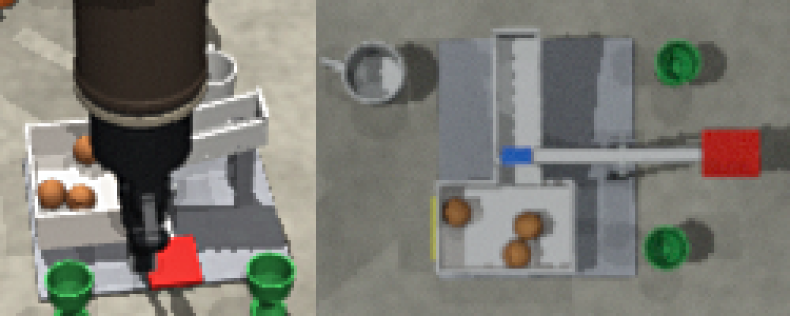

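From above, all three walnuts are in the tray, the chute is empty, the paddle is up with the gate shut, and the cups are in place. I'll check the tray and paddle numerically, then hand in.

```bash
python3 - <<'E'
from h import *
im=cv2.cvtColor(imaging.get_image("top"),cv2.COLOR_RGB2HSV)
for lo,hi,z in(((20,60,60),(35,255,255),.045),((0,190,90),(4,255,255),.138)):
    m=cv2.inRange(im,lo,hi);m[:,:190]=0;m[:,335:]=0;m[:125]=0;m[225:]=0
    y,x=np.nonzero(m);print(len(x),ray("top",(x.mean(),y.mean()),z))
workorder.job_done();print(readout.read_t())
E
```

```text
41 [0.5284 0.1327 0.045 ]
234 [ 0.5972 -0.1817  0.138 ]
the job is handed in; nothing more can be done
the job is handed in; nothing more can be done
```

The tray is pushed home, all three walnuts are in it, and the gate is shut again. I handed the job in at about 18 s of the 48 s allowed; no verdict is reported.

- **Tray:** I pushed the yellow plate with closed fingers until it met the stop at about 9 N. The last image puts the plate at y 0.133 m, where it should be when home.
- **Walnuts:** I pressed the paddle with a fingertip at about 3 N and held it for 3 s. The side and top pictures show the walnuts in the tray and the chute empty.
- **Paddle and gate:** After I let go, the paddle is within 1 mm of where it started, so the gate is shut. The arm was clear of everything.
- **Other things on the ledge:** The egg cups and measuring cup look unmoved in the final picture. I did not check the flask, funnel, plate and spatula after the moves; the arm was not taken near them on purpose.

No check failed or disagreed.

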